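# Clip the turntable of a tube mixer onto its spindle

### The arm

A 7-joint arm with a two-finger parallel gripper is mounted at the origin on the work surface. World frame = base frame: x ahead of the robot, y to its left, z up, the work surface at z = 0. Lengths are in m, angles in rad, forces in N, time in s.
With the tool pointing down it reaches from about 0.425 to 0.925 m from the base axis. Payload 6.8 kg.
Tool frame: the origin (TCP) lies at the very end of the fingers, on their centre line; the grasp point (between the pads) lies 19 mm behind it; z points along the fingers, y is the line along which they close (so a half turn about z gives the same grasp; the last joint's range is limited). The gripper opens to 88 mm and grips with 3 to 60 N. Pads are 20 mm wide; open, the fingers measure 115 mm over their backs; the gripper's body (75 mm by 178 mm) begins 61 mm behind the grasp point.
Start: joints at [1.064, 0.477, 0.022, 1.555, -0.011, 1.109, -0.083], TCP at [0.262, -0.622, 0.223] pointing down, gripper open.
Joint ranges: [-2.96, 2.96], [-0.34, 2.1], [-1.41, 1.46], [0.24, 2.44], [-1.37, 4.51], [0.17, 1.92], [-2.96, 2.96]. Speed limits (rad/s): [2.39, 2.39, 3.14, 3.14, 3.14, 3.14, 3.14].

### API

Orientations are given as a unit quaternion [w, x, y, z].
In Python, from workcell import bot gives the robot as it stands.
- The arm moves only by the tool servo_tool, never from a script. Its argument "increments" is a list of rows, each an object of numbers: "hand": the opening, from 0 (shut) to 1 (fully open); "tx", "ty", "tz": the shift along the tool's x, y, z in m; "spin": the turn about the tool's z in degrees. A call has 1 to 12 rows; each row is the pose to reach, as a shift and turn from the pose commanded when the call began, along the tool's axes at that moment; what a row does not reach only later rows make up. A row lasts 1/8 s, in which the tool goes at most 62.5 mm and 10.7 degrees, less where a joint would pass 70% of its speed; a pose out of reach is approached as far as the arm can. A call with a gripper value outside its range is refused whole. The fingers move at their own pace and stop on an object; the grip force is fixed at half the most. Time passes only in rows, so rows that repeat a pose let the fingers close. It gives the time, the measured TCP pose, the force, the opening and the grip force at its end, in the units of the state.
- bot.get_state(): the state, without advancing time (a new reading comes with each control period).
- bot.get_image(name): name is "scene" or "top"; returns a dict with "img" (384x512x3 uint8, blue, green, red), "camera_matrix" (3x3 intrinsics, pixels), "position" and "orientation" of the camera in the world. Camera axes: x right, y down, z forward; pixel columns grow to the right and rows downward; lengths in m; the calibration is good to about 2 mm. A picture is of the moment at which its call begins. There is no depth.
- bot.finish_job(): hands the job in; it is judged then, once.
Trained networks look in the newest picture that a camera, given by its name, has taken for a name from the list of things; names that differ only in an ending like _2 or _b are one class to them, and where a whole thing is asked for, a point or a joint stands for the part that bears it (a point fixed in the world has none). Each returns a list of dicts, best first, with "score" (0 to 1); they miss things now and then, are a little off and sometimes report something else, mostly with a low value. They report only what shows in the picture. A call takes as long as a camera call. They do not tell look-alikes from the thing itself.
- bot.boxes_of(query, camera): "at" ([column, row] in pixels, amid what is visible of it).
- bot.regions_of(query, camera): "mask" (384x512 bool, what is visible of it) and "at" ([column, row] in pixels, amid what is visible of it).
- bot.place_of(query, camera): "at" ([column, row] in pixels: a listed point, or the origin of a listed thing).
The state is a dict: "time_s": time; "joint_pos": joint angles; "joint_velocities": joint speeds; "effort": joint torques, N m; "eef_pos": TCP position; "ee_rot": TCP orientation; "contact_force": force on the tool from outside, world axes, zero at the start; "wrist_torque": the same for the moment, N m; "gripper_width": finger opening in m; "grasp_force": force on a finger pad.
Only numpy, scipy, OpenCV 4.12 (cv2) and the standard library are available. Lean on these libraries where they do the work, as an engineer would, in place of code of your own. Each camera call takes 0.05 s, during which the arm holds its last target. There are 200 camera calls.

### The job

Pick up the fork tool from its mat and with it push the split clip, which lies loose on the mixer's turntable, sideways onto the groove of the spindle until it snaps in; then keep pressing it against its stop for a moment with about 15 N, and never push it with more than about 28 N. Do not touch the clip with the fingers. Finally stand the tool upright in the middle of its mat again, let go, and leave everything else where it is.

Things in the scene. Friction and masses are not known exactly. Their poses are not given: they have to be found in the camera images.
- spindle (a point): Axis of the mixer's fixed steel spindle at the level of the turntable's top, 70 mm above the table. Its x axis is the way the clip is pushed on. The groove is the lowest 8 mm above the disc; over it a round head, 36 mm across, ends 18 mm above the disc.
- mixer: Tube mixer, fixed: white housing 220 x 220 x 52 mm, flat aluminium disc (turntable) 210 mm across that does not turn. Origin on the table under the spindle's axis, axes as point spindle. The groove's neck: two flats 24 mm apart from x = -5 to +9 mm, where they end square; in front of them it tapers to a nose 18 mm wide at x = -20 mm.
- clip_eye (a point): Split steel clip, flat and loose on the disc before the spindle, 6 mm thick. Point: centre of its eye, half-way up its thickness; x axis out of its mouth. Straight back edge, 42 mm wide, at x = -32 mm; two springy side arms, 44 mm apart outside, with inward lobes (20 mm apart, at x = +12 mm) and flared tips to +24 mm. Home when this point is on the spindle's axis.
- clip: The same clip (origin under the eye on its underside, same axes). Pushed on, its lobes spread at the nose (rising to 6 to 14 N along x), rub along the flats (4 to 9 N) and snap shut behind them in the last 3 mm; then the back bar meets the nose and the force climbs steeply.
- fork_grip (a point): Centre of the fork tool: upright black handle 30 (x) x 18 (y) mm, its underside 32.5 mm below and its top 32.5 mm above this point. x axis along the foot to the fork: 7 mm thick steel foot from x = -20 mm to the straight pushing face at +45 mm, 12 mm high, then two prongs as high, 47 mm apart inside, straight to +55 mm and flared outward to +65 mm.
- fork: The same tool (origin on its underside below the handle's centre; same axes). About 0.12 kg; stands on its foot.
- mat_top (a point): Centre of the top of the tool's black rubber mat, 160 mm (x) by 140 mm (y), 4 mm thick, fixed to the table; the tool stands on it.
- spare: Bystander: another such clip, rigid, lying on the table in front of the mixer; not to be used.
- screwdriver: Bystander: screwdriver, 150 mm, lying on the table.
- wash: Bystander: white bottle, 66 mm across, 170 mm high.
- timer: Bystander: small white timer, 65 mm high.
- cup: Bystander: white cup, 50 mm high.
- collar: Bystander: aluminium ring, 32 mm across, 12 mm high.
Not all that is in view belongs to the job. Of the things that look like the part that bears mat_top, the smaller one is meant.

How it is judged:
On the way, in this order (a step that is already met when the one before it is completed fails the run):
1. the fork tool is lifted off its mat in the fingers (z of fork_grip in the frame of mat_top above 0.045 m and contact force between the fingers and fork above 0.5 N), for 0.1 s.
2. the clip is home on the spindle and the tool presses it against its stop with more than 9 N (horizontal distance between clip_eye and spindle below 0.002 m and z of clip_eye in the frame of spindle below 0.006 m and contact force between fork and clip above 9 N), for 0.1 s.
At the end, for the whole second after the job is handed in: The clip lies in the groove with its eye within 2 mm of the spindle's axis; the fork tool stands upright (within 0.1 rad) on its mat, the handle's centre within 40 mm of the mat's centre; both at rest (horizontal distance between clip_eye and spindle below 0.002 m and z of clip_eye in the frame of spindle below 0.006 m and horizontal distance between fork_grip and mat_top below 0.04 m and z of fork_grip in the frame of mat_top below 0.037 m and angle between fork's own z axis and vertical below 0.1 rad and linear speed of each of fork, clip below 0.02 m/s); the robot touches nothing.
It fails at once if the fingers or the arm touch the clip (contact force between any of the fingers, the arm and clip above 0.5 N).
It fails at once if the tool presses on the clip with more than 30 N (contact force between fork and clip above 30 N).
It fails at once if the tool is rammed into the mixer with more than 60 N (contact force between fork and mixer above 60 N).
It fails at once if a bystander is moved by more than 20 mm (distance of any of spare, screwdriver, wash, timer, cup, collar from where it was at the start of the episode above 0.02 m).
It also fails if it takes over 69 s, if anything falls off the work surface, if the arm or the gripper's body presses on something with over 40 N, if the wrist force passes 120 N, or if a joint passes its speed limit or range.

## Working session

There is one attempt and no reset: what is moved stays moved. The work goes in short steps, Python scripts to look and compute and a tool call to move; the robot and the scene stay as the last step left them, time stands still between calls to the robot, and variables do not carry over. Pictures are saved under pics/ and viewed, at most 10 in all, crops included, and the job is handed in when it is done.

Besides the shell and the picture viewer there is one more tool, called after "Call:" as name([rows], argument=value, ...), one row to a line, values as JSON. servo_tool: Moves the arm, as the interface text tells. Its arguments: {"type":"object","properties":{"increments":{"type":"array","items":{"type":"object","properties":{"hand":{"type":"number"},"tx":{"type":"number"},"ty":{"type":"number"},"tz":{"type":"number"},"spin":{"type":"number"}}}}},"required":["increments"]}

```bash
mkdir -p pics; ls
cat > h.py <<'E'
import numpy as np, cv2
from scipy.spatial.transform import Rotation as R
from workcell import bot
def rot(q): return R.from_quat([q[1],q[2],q[3],q[0]]).as_matrix()
def ray(im,px):
    d=rot(im["orientation"])@np.linalg.solve(np.array(im["camera_matrix"]),[px[0],px[1],1.]); return np.array(im["position"]),d
def onz(im,px,z):
    p,d=ray(im,px); return p+d*(z-p[2])/d[2]
def proj(im,X):
    c=rot(im["orientation"]).T@(np.array(X)-im["position"]); u=np.array(im["camera_matrix"])@c; return u[:2]/u[2]
E
python3 - <<'E'
from h import *
Z=dict(spindle=.07,clip_eye=.073,fork_grip=.0365,mat_top=.004,fork=.004,clip=.07,mixer=0,spare=0,screwdriver=0.01,wash=0,timer=0,cup=0,collar=0)
for c in("scene","top"):
    im=bot.get_image(c); cv2.imwrite(f"pics/{c}0.png",im["img"]); print(c,np.round(im["position"],3),np.array(im["camera_matrix"])[0,0])
    for q in Z:
        print(q,[(round(r["score"],2),np.round(r["at"]).tolist(),np.round(onz(im,r["at"],Z[q])[:2],3).tolist()) for r in bot.place_of(q,c)[:4]])
s=bot.get_state();print(s["eef_pos"],s["ee_rot"],s["time_s"])
E
```

```text
pics
scene [1.076 0.943 1.171] 494.20473879096517
spindle [(0.92, [260.0, 232.0], [0.623, 0.036]), (0.6, [245.0, 164.0], [0.527, -0.273])]
clip_eye [(0.43, [273.0, 222.0], [0.569, 0.019])]
fork_grip [(0.53, [246.0, 164.0], [0.506, -0.313])]
mat_top [(0.75, [240.0, 169.0], [0.522, -0.328]), (0.6, [248.0, 111.0], [0.333, -0.662])]
fork [(0.82, [246.0, 168.0], [0.501, -0.325])]
clip [(0.5, [275.0, 223.0], [0.566, 0.025])]
mixer [(0.96, [256.0, 243.0], [0.626, 0.017])]
spare [(0.59, [325.0, 223.0], [0.387, 0.038])]
screwdriver [(0.58, [297.0, 195.0], [0.407, -0.112]), (0.53, [335.0, 252.0], [0.428, 0.162])]
wash [(0.84, [260.0, 330.0], [0.752, 0.3]), (0.73, [242.0, 168.0], [0.509, -0.338])]
timer [(0.9, [315.0, 350.0], [0.651, 0.415])]
cup [(0.61, [193.0, 180.0], [0.696, -0.356])]
collar [(0.42, [338.0, 249.0], [0.411, 0.151])]
top [ 0.259 -0.106  1.478] 448.85483712999473
spindle [(0.8, [201.0, 180.0], [0.626, 0.032])]
clip_eye [(0.6, [207.0, 200.0], [0.56, 0.018]), (0.4, [206.0, 198.0], [0.567, 0.021])]
fork_grip [(0.61, [308.0, 211.0], [0.502, -0.306]), (0.58, [169.0, 247.0], [0.425, 0.151]), (0.44, [206.0, 189.0], [0.604, 0.023])]
mat_top [(0.96, [310.0, 206.0], [0.526, -0.319]), (0.82, [419.0, 252.0], [0.341, -0.659])]
fork [(0.5, [309.0, 210.0], [0.512, -0.314])]
clip [(0.55, [205.0, 200.0], [0.562, 0.024])]
mixer [(0.66, [206.0, 188.0], [0.618, 0.025])]
spare [(0.57, [167.0, 248.0], [0.424, 0.164]), (0.49, [205.0, 257.0], [0.384, 0.043]), (0.3, [206.0, 186.0], [0.623, 0.026])]
screwdriver [(0.78, [252.0, 247.0], [0.403, -0.112]), (0.54, [170.0, 246.0], [0.429, 0.153])]
wash [(0.84, [129.0, 155.0], [0.754, 0.282])]
timer [(0.66, [88.0, 185.0], [0.66, 0.423]), (0.59, [201.0, 185.0], [0.627, 0.041])]
cup [(0.74, [317.0, 154.0], [0.706, -0.362])]
collar [(0.37, [168.0, 246.0], [0.43, 0.161])]
[ 0.26211926 -0.62204333  0.22267323] [1.16062228e-05 9.80188197e-01 1.98068418e-01 9.65645087e-06] 1.4
```

View pics.

Run:
```python
import cv2,numpy as np
t=cv2.imread("pics/top0.png");s=cv2.imread("pics/scene0.png")
cv2.imwrite("pics/c1.png",cv2.resize(t[130:280,150:350],None,fx=4,fy=4,interpolation=cv2.INTER_CUBIC))
cv2.imwrite("pics/c2.png",cv2.resize(s[130:280,190:350],None,fx=4,fy=4,interpolation=cv2.INTER_CUBIC))
```

```text
(no output)
```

View pics/top0.png

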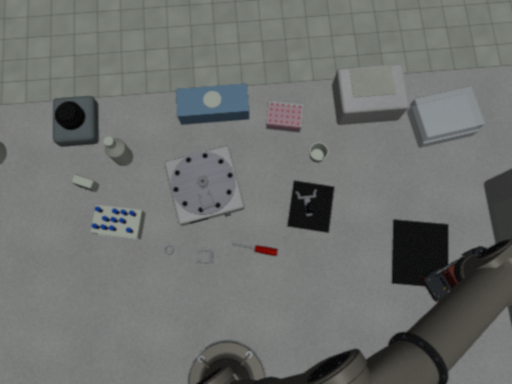

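View pics/c1.png

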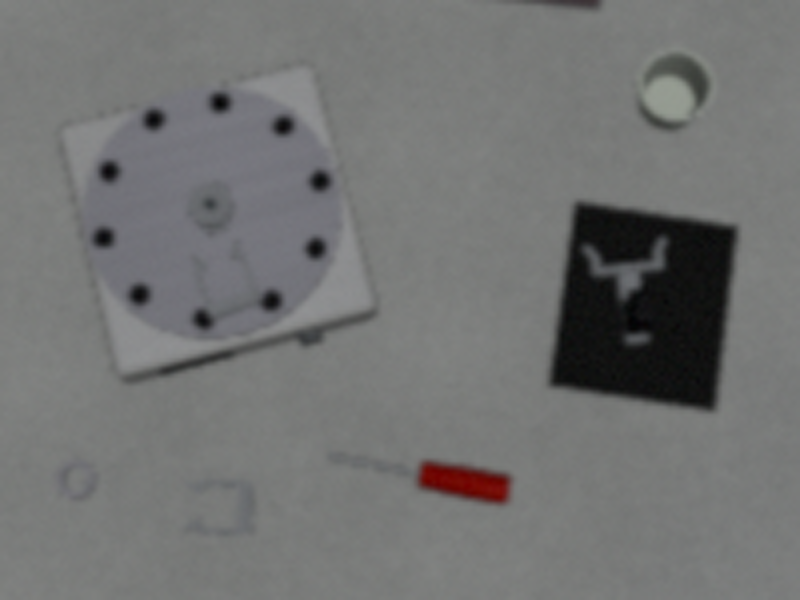

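View pics/c2.png

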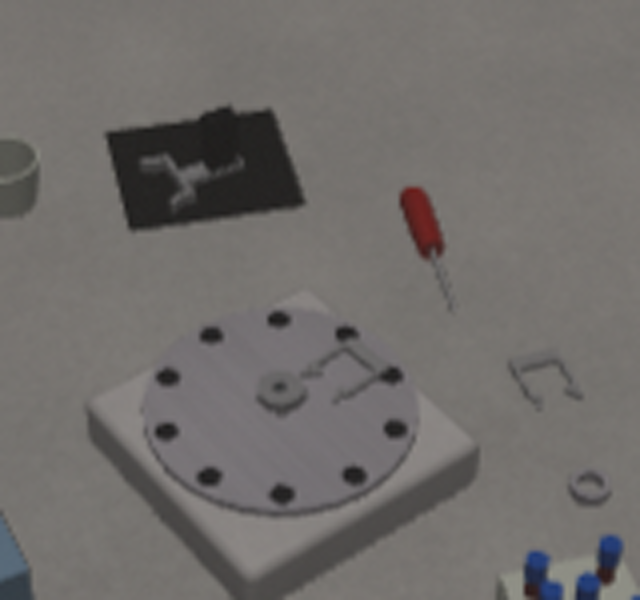

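```bash
cat > m.py <<'E'
from h import *
import pickle
from scipy.optimize import minimize
ims={}
for c in("scene","top"):
    L=[bot.get_image(c) for _ in range(8)]; im=dict(L[-1]); im["avg"]=np.mean([l["img"] for l in L],0)
    im["masks"]={}
    for q in("mixer","mat_top","fork","clip"):
        r=bot.regions_of(q,c); im["masks"][q]=[(x["score"],x["at"],x["mask"]) for x in r]
        print(c,q,[(round(x["score"],2),np.round(x["at"]).tolist(),int(x["mask"].sum())) for x in r])
    ims[c]=im
pickle.dump(ims,open("ims.pkl","wb"))
E
python3 m.py
cat > fit.py <<'E'
from h import *
import pickle
from scipy.optimize import minimize
ims=pickle.load(open("ims.pkl","rb"))
def sil(im,P,shape=(384*4,512*4)):
    m=np.zeros(shape,np.uint8)
    for hull in P:
        u=np.array([proj(im,p) for p in hull]); h=cv2.convexHull(((u+.5)*4*16-8).astype(np.int32))
        cv2.fillConvexPoly(m,h,1,shift=4)
    return cv2.resize(m.astype(np.float32),(512,384),interpolation=cv2.INTER_AREA)
def box(x0,x1,y0,y1,z0,z1): return [[x,y,z] for x in(x0,x1) for y in(y0,y1) for z in(z0,z1)]
def pose(P,v):
    c,s=np.cos(v[2]),np.sin(v[2]); return [[[c*x-s*y+v[0],s*x+c*y+v[1],z] for x,y,z in h] for h in P]
def fit(q,P,v0,cams,sel,keep=None):
    ms={c:sel(c).astype(np.float32) for c in cams}
    f=lambda v:sum(np.abs(sil(ims[c],pose(P,v))-ms[c]).sum() for c in cams)
    r=minimize(f,v0,method="Nelder-Mead",options=dict(initial_simplex=np.array([v0]*4)+np.vstack([np.zeros(3),np.diag([.01,.01,.1])])))
    print(q,cams,np.round(r.x[:2],4),np.round(np.degrees(r.x[2]),1),round(r.fun,1)); return r.x
def near(q,px):
    def s(c):
        L=ims[c]["masks"][q]; return min(L,key=lambda l:np.hypot(*(np.array(l[1])-px[c])))[2]
    return s
a=np.linspace(0,2*np.pi,48,endpoint=False)
disc=[[.105*np.cos(t),.105*np.sin(t),z] for t in a for z in(.055,.07)]
head=[[.018*np.cos(t),.018*np.sin(t),.088] for t in a]
mix=[box(-.11,.11,-.11,.11,0,.052),disc,head]
mat=[box(-.08,.08,-.07,.07,0,.004)]
fork=[box(-.015,.015,-.009,.009,.004+.012,.069),box(-.02,.045,-.0035,.0035,.004,.016)]
pm={"top":(205,186),"scene":(258,238)}; pt={"top":(310,206),"scene":(242,169)}
if __name__=="__main__":
  for cams in (["top"],["scene"],["top","scene"]):
    fit("mixer",mix,[.626,.033,.25],cams,near("mixer",pm))
    fit("mat",mat,[.524,-.322,-.13],cams,near("mat_top",pt))
  for c in ims:
    # holes
    g=ims[c]["avg"].mean(2).astype(np.float32); m=near("mixer",pm)(c)
    d=((g<70)&m).astype(np.uint8); n,l,st,ce=cv2.connectedComponentsWithStats(d)
    pts=[]
    for i in range(1,n):
        if st[i,4]<6: continue
        x,y=np.round(ce[i]).astype(int); w=np.clip(105-g[y-4:y+5,x-4:x+5],0,None); Y,X=np.mgrid[y-4:y+5,x-4:x+5]
        X0=onz(ims[c],[(w*X).sum()/w.sum(),(w*Y).sum()/w.sum()],.07); pts.append(X0[:2])
    pts=np.array(pts,np.float32)
    k=np.linalg.lstsq(np.c_[2*pts,np.ones(len(pts))],(pts**2).sum(1),rcond=None)[0]
    rel=pts-k[:2]; print(c,len(pts),"circle",np.round(k[:2],4),np.round(np.hypot(*rel.T),4),np.round(np.sort(np.degrees(np.arctan2(rel[:,1],rel[:,0]))),1))
  out=[]
  for c,(x0,x1,y0,y1) in dict(top=(183,230,165,215),scene=(240,300,205,250)).items():
    g=ims[c]["avg"][y0:y1,x0:x1].mean(2); g=np.clip((g-np.percentile(g,2))/(np.percentile(g,98)-np.percentile(g,2)),0,1)*255
    out.append(cv2.resize(cv2.resize(g.astype(np.uint8),None,fx=8,fy=8,interpolation=cv2.INTER_CUBIC),(int((x1-x0)*8),int((y1-y0)*8))))
  H=max(o.shape[0] for o in out); out=[cv2.copyMakeBorder(o,0,H-o.shape[0],0,0,0) if True else o for o in out]
  o=np.hstack(out)[:, :]; print(o.shape); cv2.imwrite("pics/c3.png",cv2.resize(o,None,fx=min(1,800/o.shape[1]),fy=min(1,800/o.shape[1])))
E
python3 fit.py
```

```text
scene mixer [(0.76, [257.0, 237.0], 4577), (0.68, [264.0, 318.0], 1038)]
scene mat_top [(0.89, [242.0, 177.0], 726), (0.3, [262.0, 315.0], 1084)]
scene fork [(0.66, [239.0, 168.0], 247)]
scene clip [(0.52, [278.0, 223.0], 95)]
top mixer [(0.7, [204.0, 186.0], 4451)]
top mat_top [(0.8, [413.0, 252.0], 3077), (0.77, [315.0, 208.0], 1767)]
top fork [(0.67, [308.0, 207.0], 133)]
top clip [(0.47, [211.0, 205.0], 163), (0.44, [121.0, 151.0], 594)]
mixer ['top'] [0.6206 0.0268] 9.8 217.7
mat ['top'] [ 0.5253 -0.3214] -13.8 246.4
mixer ['scene'] [0.6185 0.0266] 10.2 427.2
mat ['scene'] [ 0.5268 -0.3189] -15.4 424.5
mixer ['top', 'scene'] [0.6195 0.0264] 9.7 649.6
mat ['top', 'scene'] [ 0.5254 -0.3213] -13.9 674.5
scene 11 circle [0.6217 0.0301] [0.0905 0.0902 0.0898 0.0897 0.0907 0.0063 0.0907 0.0892 0.0899 0.0906
 0.09  ] [-152.  -116.2  -80.3  -44.3   -7.8   28.6   64.9  101.1  136.9  160.
  172.4]
top 12 circle [0.6081 0.025 ] [0.1023 0.1029 0.0975 0.0988 0.09   0.0918 0.0821 0.0839 0.077  0.0787
 0.1186 0.1143] [-149.7 -145.  -108.9  -71.2  -37.    -4.8   26.6   58.8   92.2  128.8
  167.1  168.3]
(400, 856)
```

View pics/c3.png

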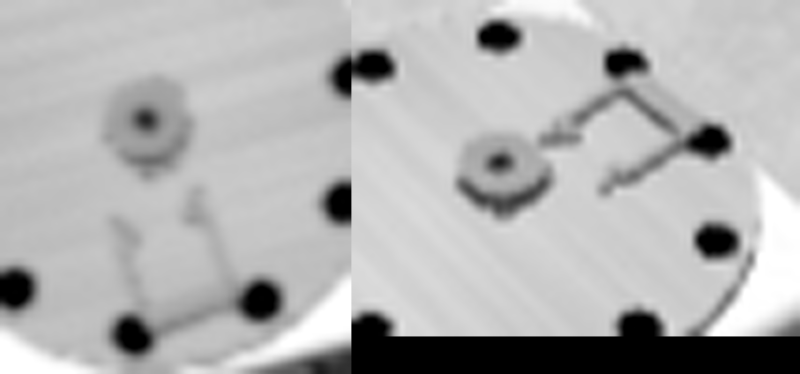

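```bash
cat > e.py <<'E'
from fit import *
from scipy.ndimage import map_coordinates
G={c:cv2.GaussianBlur(ims[c]["avg"].mean(2),(0,0),.6) for c in ims}
def edge(segs,v0,cams,d,w=1.2,n=40):
    # segs: list of (p0,p1,sign,cams) ; maximise signed step across projected line
    def f(v):
        t=0
        for p0,p1,sg,cs in segs:
            (A,B),=pose([[p0,p1]],v)
            for c in cams:
                if c not in cs: continue
                a,b=proj(ims[c],A),proj(ims[c],B); n_=np.array([-(b-a)[1],(b-a)[0]])/np.hypot(*(b-a))
                P=a+np.linspace(.06,.94,n)[:,None]*(b-a)
                i=map_coordinates(G[c],(P+w*n_).T[::-1],order=1)-map_coordinates(G[c],(P-w*n_).T[::-1],order=1)
                t+=np.clip(sg*i,-20,60).mean() if sg else np.abs(i).mean()
        return -t
    best=None
    for da in np.radians([-6,-3,0,3,6]):
        for s in (.006,-.006):
            x0=np.array(v0)+[0,0,da]
            r=minimize(f,x0,method="Nelder-Mead",options=dict(initial_simplex=np.array([x0]*4)+np.vstack([np.zeros(3),np.diag([s,s,.05])]),xatol=1e-5,fatol=1e-3))
            if best is None or r.fun<best.fun: best=r
    print(np.round(best.x[:2],4),np.round(np.degrees(best.x[2]),2),round(best.fun,1),cams); return best.x
def rect(x,y,z):
    q=[(-x,-y),(x,-y),(x,y),(-x,y)]; return [((*q[i],z),(*q[(i+1)%4],z),0,("top","scene")) for i in range(4)]
if __name__=="__main__":
  for cams in (["top"],["scene"],["top","scene"]):
    print("housing",end=' ');edge(rect(.11,.11,.052),[.622,.03,.22],cams,0)
    print("mat",end=' ');edge(rect(.08,.07,.004),[.525,-.321,-.13],cams,0)
  for c in ims:
    g=G[c]; cen=[]
    for k in range(10):
        for R0 in [.09]:
            X=[.6225+R0*np.cos(np.radians(28.6+36*k)),.0305+R0*np.sin(np.radians(28.6+36*k)),.07]
            p=proj(ims[c],X)
            for _ in range(4):
                x,y=np.round(p).astype(int);Y,Xx=np.mgrid[y-4:y+5,x-4:x+5];w=np.clip(85-g[y-4:y+5,x-4:x+5],0,None)
                if w.sum()>0:p=np.array([(w*Xx).sum(),(w*Y).sum()])/w.sum()
            cen.append(onz(ims[c],p,.07)[:2])
    cen=np.array(cen);rel=cen-np.median(cen,0)
    k=np.linalg.lstsq(np.c_[2*cen,np.ones(10)],(cen**2).sum(1),rcond=None)[0][:2];rel=cen-k
    print(c,"holes",np.round(k,4),np.round(cen.mean(0),4),np.round(np.hypot(*rel.T),4),np.round((np.degrees(np.arctan2(rel[:,1],rel[:,0]))-36*np.arange(10))%360,1))
    p=proj(ims[c],[*k,.088])
    x,y=np.round(p).astype(int);Y,Xx=np.mgrid[y-2:y+3,x-2:x+3];s=g[y-2:y+3,x-2:x+3];w=np.clip(np.median(s)-s,0,None);p=np.array([(w*Xx).sum(),(w*Y).sum()])/w.sum()
    print("headhole",np.round(onz(ims[c],p,.088)[:2],4))
  s=7.477
  for nm,c,x,y,z in [("backR",'top',150,330,.073),("backL?",'top',240,302,.073),("tip",'top',115,220,.076),("tip",'top',195,190,.076),("inner",'scene',271,92,.073),("inner",'scene',334,140,.073),("tip",'scene',192,140,.073),("tip",'scene',254,190,.073),("outer",'scene',290,78,.076),("outer",'scene',360,125,.076)]:
    o={'top':(183,165),'scene':(240,205)}[c]; print(nm,c,np.round(onz(ims[c],[(x+.5)/s-.5+o[0],(y+.5)/s-.5+o[1]],z)[:2],4))
E
python3 e.py
```

```text
housing [0.6108 0.0302] 10.02 -72.4 ['top']
mat [ 0.5251 -0.3202] -13.85 -286.6 ['top']
housing [0.622  0.0306] 10.43 -88.3 ['scene']
mat [ 0.5264 -0.3166] -13.69 -249.8 ['scene']
housing [0.6212 0.0315] 10.42 -156.9 ['top', 'scene']
mat [ 0.5256 -0.3192] -13.6 -524.1 ['top', 'scene']
scene holes [0.6208 0.0296] [0.6208 0.0296] [0.0899 0.09   0.0901 0.0899 0.09   0.0901 0.0898 0.0901 0.0902 0.09  ] [28.4 28.4 28.5 28.5 28.1 28.9 28.4 28.3 28.2 28.3]
headhole [0.6213 0.0297]
top holes [0.6207 0.0284] [0.6206 0.0285] [0.0902 0.09   0.0899 0.0899 0.0906 0.0898 0.09   0.0901 0.09   0.0901] [28.3 28.5 28.3 28.3 27.8 28.2 28.2 28.4 28.5 28.4]
headhole [0.6206 0.0281]
backR top [0.5323 0.0332]
backL? top [ 0.5412 -0.0057]
tip top [0.5807 0.045 ]
tip top [0.591  0.0101]
inner scene [0.5516 0.004 ]
inner scene [0.5413 0.0398]
tip scene [0.5934 0.0139]
tip scene [0.5836 0.0499]
outer scene [0.5421 0.0029]
outer scene [0.5291 0.0395]
```

```bash
cat > fk.py <<'E'
from fit import *
def model(v,c,dz=.004,tt=.007):
    im=ims[c]
    b=[box(-.02,.045,-.0035,.0035,dz,dz+.012),box(.045-tt,.045,-.0235-tt,.0235+tt,dz,dz+.012)]
    for s in(1,-1):
        y=sorted([s*.0235,s*(.0235+tt)]); b.append(box(.045,.055,*y,dz,dz+.012))
        b.append([[x,s*yy,z] for (x,yy) in((.055,.0235),(.055,.0235+tt),(.065,.0295),(.065,.0295+tt)) for z in(dz,dz+.012)])
    st=sil(im,pose(b,v)); hd=sil(im,pose([box(-.015,.015,-.009,.009,dz+.0,dz+.065)],v))
    return cv2.GaussianBlur(st*(1-hd),(0,0),.7)
def fitfork(v0,cams):
    roi={c:proj(ims[c],[v0[0],v0[1],.02]).astype(int) for c in cams}
    def f(p):
        t=0
        for c in cams:
            x,y=roi[c]; sl=np.s_[y-22:y+22,x-24:x+24]
            m=model(p[:3],c)[sl].ravel();g=ims[c]["avg"].mean(2)[sl].ravel(); ok=g<150
            t-=np.corrcoef(m[ok],g[ok])[0,1]
        return t
    best=None
    for d in(-.15,0,.15):
        x0=np.array(v0)+[0,0,d]; r=minimize(f,x0,method="Nelder-Mead",options=dict(initial_simplex=np.array([x0]*4)+np.vstack([np.zeros(3),np.diag([.006,.006,.1])]),xatol=1e-4,fatol=1e-4))
        if best is None or r.fun<best.fun: best=r
    print(np.round(best.x[:2],4),np.degrees(best.x[2]).round(2),round(best.fun,3),cams); return best.x
if __name__=="__main__":
    for cams in(["top"],["scene"],["top","scene"]): v=fitfork([.505,-.312,.14],cams)
    v=v
    out=[]
    for c in ims:
        x,y=proj(ims[c],[v[0],v[1],.02]).astype(int); sl=np.s_[y-22:y+22,x-26:x+26]
        g=ims[c]["avg"].mean(2)[sl];out+= [np.clip(g*1.5,0,255),model(v,c)[sl]*200]
    cv2.imwrite("pics/fk.png",cv2.resize(np.vstack([np.hstack(out[:2]),np.hstack(out[2:])]).astype(np.uint8),None,fx=6,fy=6))
E
python3 fk.py
```

```text
[ 0.5144 -0.3112] 2.24 -0.222 ['top']
[ 0.5124 -0.306 ] -1.59 0.045 ['scene']
[ 0.5133 -0.3082] -0.54 -0.169 ['top', 'scene']
```

View pics/fk.png

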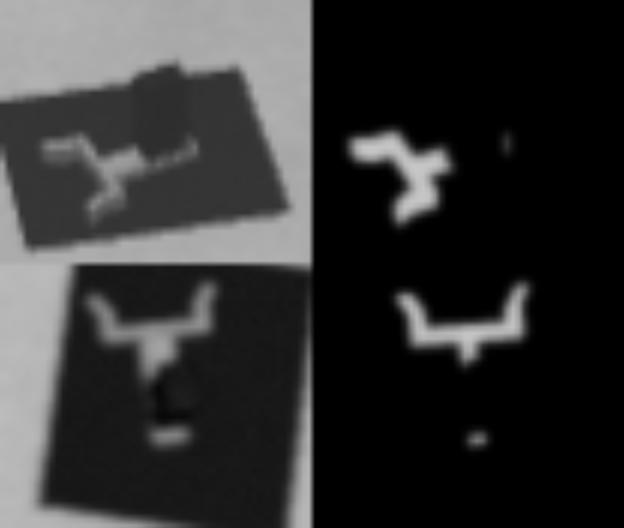

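```bash
python3 - <<'E'
s=open("fk.py").read()
s=s.replace("-.0035,.0035,dz,dz+.012),box","-.009,.009,dz,dz+.007),box").replace("dz+.0,dz+.065","dz+.007,dz+.065")
s=s.replace("ok=g<150","ok=mm[c][sl].ravel()>.99").replace("    def f(p):","    mm={c:sil(ims[c],pose([box(-.077,.077,-.067,.067,.004,.004)],[.5256,-.319,np.radians(-13.7)])) for c in cams}\n    for c in cams: mm[c]=cv2.erode(mm[c],np.ones((3,3)))\n    def f(p):",1)
open("fk.py","w").write(s)
E
python3 fk.py
```

```text
[ 0.5143 -0.3111] 2.14 -0.977 ['top']
[ 0.5123 -0.3101] 1.18 -0.941 ['scene']
[ 0.5134 -0.3105] 1.37 -1.9 ['top', 'scene']
```

View pics/fk.png

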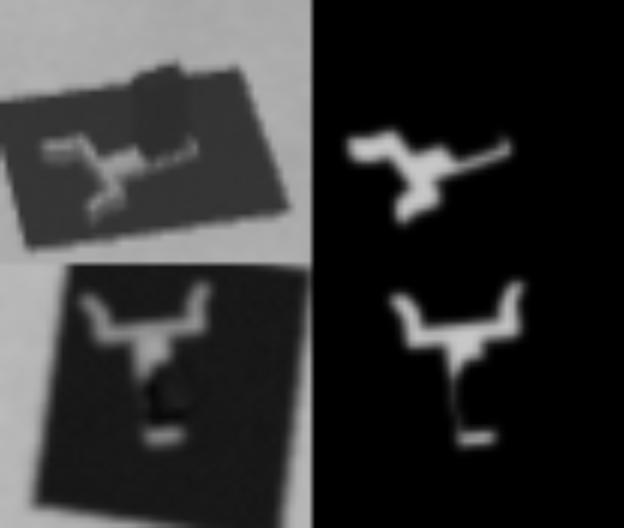

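```bash
cat > mv.py <<'E'
import sys; from h import *
# usage: mv.py x y z yawdeg : shift/spin from the current pose
s=bot.get_state(); Rt=rot(s["ee_rot"]); yaw=np.degrees(np.arctan2(Rt[1,0],Rt[0,0]))
x,y,z,w=map(float,sys.argv[1:5]); d=Rt.T@(np.array([x,y,z])-s["eef_pos"])
print("t",round(s["time_s"],2),"pos",np.round(s["eef_pos"],4),"yaw",round(yaw,2),"tilt",round(np.degrees(np.arccos(-Rt[2,2])),2),"F",np.round(s["contact_force"],1),"w",round(s["gripper_width"],4),"g",round(s["grasp_force"],1),"j",np.round(s["joint_pos"],2))
print("tx ty tz",np.round(d,4),"spin",round((yaw-w+180)%360-180,2))
E
python3 mv.py .5133 -.3105 .15 1.5
```

```text
t 2.6 pos [ 0.2621 -0.6221  0.2227] yaw 22.85 tilt 0.01 F [-0.5  0.1  0.9] w 0.0874 g 0.0 j [ 1.06  0.48  0.02  1.56 -0.01  1.11 -0.08]
tx ty tz [ 0.3524 -0.1896  0.0727] spin 21.35
```

Call:
servo_tool([
  {"hand":1,"tx":0.05,"ty":-0.027,"tz":0.0,"spin":3},
  {"hand":1,"tx":0.1,"ty":-0.054,"tz":0.01,"spin":6},
  {"hand":1,"tx":0.15,"ty":-0.081,"tz":0.02,"spin":9},
  {"hand":1,"tx":0.2,"ty":-0.108,"tz":0.03,"spin":12},
  {"hand":1,"tx":0.25,"ty":-0.135,"tz":0.04,"spin":15},
  {"hand":1,"tx":0.3,"ty":-0.162,"tz":0.05,"spin":18},
  {"hand":1,"tx":0.3524,"ty":-0.1896,"tz":0.0727,"spin":21.35},
  {"hand":1,"tx":0.3524,"ty":-0.1896,"tz":0.0727,"spin":21.35},
  {"hand":1,"tx":0.3524,"ty":-0.1896,"tz":0.0727,"spin":21.35},
  {"hand":1,"tx":0.3524,"ty":-0.1896,"tz":0.0727,"spin":21.35},
])

```text
time_s: 3.85
eef_pos: [0.5123, -0.3125, 0.1505]
ee_rot: [0.001, 1.0, 0.012, 0.0]
contact_force: [-0.4, -0.4, 0.3]
gripper_width: 0.0875
grasp_force: 0.0
```

```bash
python3 mv.py .5133 -.3105 .014 1.5
```

```text
t 3.85 pos [ 0.5123 -0.3125  0.1505] yaw 1.35 tilt 0.07 F [-0.4 -0.4  0.3] w 0.0875 g 0.0 j [ 0.46  0.43 -0.02  1.81  0.01  0.9  -1.12]
tx ty tz [ 0.001  -0.0021  0.1365] spin -0.15
```

Call:
servo_tool([
  {"hand":1,"tz":0.03},
  {"hand":1,"tz":0.05},
  {"hand":1,"tz":0.055},
  {"hand":1,"tz":0.055},
])

```text
schema error: expected keys hand, tx, ty, tz, spin
```

```bash
python3 mv.py .5133 -.3105 .014 1.5
```

```text
t 3.85 pos [ 0.5123 -0.3125  0.1505] yaw 1.35 tilt 0.07 F [-0.4 -0.4  0.3] w 0.0875 g 0.0 j [ 0.46  0.43 -0.02  1.81  0.01  0.9  -1.12]
tx ty tz [ 0.001  -0.0021  0.1365] spin -0.15
```

Call:
servo_tool([
  {"hand":1,"tx":0,"ty":0,"tz":0.03,"spin":0},
  {"hand":1,"tx":0,"ty":0,"tz":0.05,"spin":0},
  {"hand":1,"tx":0,"ty":0,"tz":0.055,"spin":0},
  {"hand":1,"tx":0,"ty":0,"tz":0.055,"spin":0},
])

```text
time_s: 4.35
eef_pos: [0.513, -0.3115, 0.0954]
ee_rot: [0.0, 1.0, 0.012, 0.0]
contact_force: [0.6, -0.3, -0.4]
gripper_width: 0.0878
grasp_force: 0.0
```

```bash
python3 mv.py .5133 -.3105 .014 1.5
```

```text
t 4.35 pos [ 0.513  -0.3115  0.0954] yaw 1.42 tilt 0.03 F [ 0.6 -0.3 -0.4] w 0.0878 g 0.0 j [ 0.46  0.5  -0.03  1.85  0.02  0.79 -1.12]
tx ty tz [ 0.0003 -0.001   0.0814] spin -0.08
```

Call:
servo_tool([
  {"hand":1,"tx":0,"ty":0,"tz":0.03,"spin":0},
  {"hand":1,"tx":0,"ty":0,"tz":0.06,"spin":0},
  {"hand":1,"tx":0,"ty":0,"tz":0.075,"spin":0},
  {"hand":1,"tx":0,"ty":0,"tz":0.081,"spin":0},
  {"hand":1,"tx":0,"ty":0,"tz":0.081,"spin":0},
  {"hand":1,"tx":0,"ty":0,"tz":0.081,"spin":0},
  {"hand":0.5,"tx":0,"ty":0,"tz":0.081,"spin":0},
  {"hand":0.3,"tx":0,"ty":0,"tz":0.081,"spin":0},
  {"hand":0,"tx":0,"ty":0,"tz":0.081,"spin":0},
  {"hand":0,"tx":0,"ty":0,"tz":0.081,"spin":0},
  {"hand":0,"tx":0,"ty":0,"tz":0.081,"spin":0},
  {"hand":0,"tx":0,"ty":0,"tz":0.081,"spin":0},
])

```text
time_s: 5.85
eef_pos: [0.5132, -0.3105, 0.0139]
ee_rot: [-0.0, 1.0, 0.013, -0.0]
contact_force: [0.7, -0.8, 0.1]
gripper_width: 0.0311
grasp_force: 0.0
```

```bash
python3 mv.py .5133 -.3105 .16 10.4
```

```text
t 5.85 pos [ 0.5132 -0.3105  0.0139] yaw 1.5 tilt 0.0 F [ 0.7 -0.8  0.1] w 0.0311 g 0.0 j [ 0.46  0.62 -0.03  1.88  0.03  0.64 -1.13]
tx ty tz [ 1.000e-04  0.000e+00 -1.461e-01] spin -8.9
```

Call:
servo_tool([
  {"hand":0,"tx":0,"ty":0,"tz":0,"spin":0},
  {"hand":0,"tx":0,"ty":0,"tz":0,"spin":0},
  {"hand":0,"tx":0,"ty":0,"tz":0,"spin":0},
  {"hand":0,"tx":0,"ty":0,"tz":0,"spin":0},
])

```text
time_s: 6.35
eef_pos: [0.5132, -0.3104, 0.014]
ee_rot: [-0.0, 1.0, 0.013, -0.0]
contact_force: [-0.7, 0.3, -0.2]
gripper_width: 0.0179
grasp_force: 30.0
```

Call:
servo_tool([
  {"hand":0,"tx":0,"ty":0,"tz":-0.02,"spin":0},
  {"hand":0,"tx":0,"ty":0,"tz":-0.05,"spin":0},
  {"hand":0,"tx":0,"ty":0,"tz":-0.09,"spin":0},
  {"hand":0,"tx":0,"ty":0,"tz":-0.13,"spin":0},
  {"hand":0,"tx":0,"ty":0,"tz":-0.15,"spin":0},
  {"hand":0,"tx":0,"ty":0,"tz":-0.15,"spin":0},
  {"hand":0,"tx":0,"ty":0,"tz":-0.15,"spin":0},
  {"hand":0,"tx":0,"ty":0,"tz":-0.15,"spin":0},
])

```text
time_s: 7.35
eef_pos: [0.5125, -0.3101, 0.1628]
ee_rot: [-0.001, 1.0, 0.013, -0.001]
contact_force: [0.3, 0.3, -0.9]
gripper_width: 0.0181
grasp_force: 30.0
```

```bash
python3 mv.py .4633 .0003 .15 10.4
```

```text
t 7.35 pos [ 0.5125 -0.3101  0.1628] yaw 1.5 tilt 0.13 F [ 0.3  0.3 -0.9] w 0.0181 g 30.0 j [ 0.46  0.42 -0.02  1.8   0.01  0.93 -1.12]
tx ty tz [-0.041  -0.3116  0.0132] spin -8.9
```

Call:
servo_tool([
  {"hand":0,"tx":-0.007,"ty":-0.04,"tz":0,"spin":-1},
  {"hand":0,"tx":-0.014,"ty":-0.09,"tz":0,"spin":-2},
  {"hand":0,"tx":-0.021,"ty":-0.14,"tz":0,"spin":-4},
  {"hand":0,"tx":-0.028,"ty":-0.19,"tz":0,"spin":-6},
  {"hand":0,"tx":-0.035,"ty":-0.24,"tz":0,"spin":-8},
  {"hand":0,"tx":-0.041,"ty":-0.285,"tz":0.007,"spin":-8.9},
  {"hand":0,"tx":-0.042,"ty":-0.312,"tz":0.014,"spin":-8.9},
  {"hand":0,"tx":-0.042,"ty":-0.312,"tz":0.014,"spin":-8.9},
  {"hand":0,"tx":-0.042,"ty":-0.312,"tz":0.014,"spin":-8.9},
  {"hand":0,"tx":-0.042,"ty":-0.312,"tz":0.014,"spin":-8.9},
  {"hand":0,"tx":-0.042,"ty":-0.312,"tz":0.014,"spin":-8.9},
])

```text
time_s: 8.72
eef_pos: [0.4633, -0.0007, 0.15]
ee_rot: [0.0, 0.996, 0.09, 0.0]
contact_force: [0.1, 1.3, -0.4]
gripper_width: 0.0178
grasp_force: 30.0
```

```bash
python3 mv.py .4633 .0003 .0815 10.4
```

```text
t 8.72 pos [ 0.4633 -0.0007  0.15  ] yaw 10.3 tilt 0.02 F [ 0.1  1.3 -0.4] w 0.0178 g 30.0 j [ 0.05  0.23 -0.21  2.11  0.07  0.81 -1.59]
tx ty tz [ 0.0002 -0.001   0.0685] spin -0.1
```

Call:
servo_tool([
  {"hand":0,"tx":0,"ty":0,"tz":0.02,"spin":0},
  {"hand":0,"tx":0,"ty":0,"tz":0.045,"spin":0},
  {"hand":0,"tx":0,"ty":0,"tz":0.06,"spin":0},
  {"hand":0,"tx":0,"ty":0,"tz":0.065,"spin":0},
  {"hand":0,"tx":0,"ty":0,"tz":0.065,"spin":0},
  {"hand":0,"tx":0,"ty":0,"tz":0.065,"spin":0},
  {"hand":0,"tx":0,"ty":0,"tz":0.065,"spin":0},
])

```text
time_s: 9.6
eef_pos: [0.4636, 0.0003, 0.0855]
ee_rot: [0.0, 0.996, 0.091, 0.001]
contact_force: [0.5, -0.5, -1.2]
gripper_width: 0.0179
grasp_force: 30.0
```

```bash
python3 mv.py .4633 .0003 .0815 10.4
cat > look.py <<'E'
import sys; from h import *
s=bot.get_state(); e=np.array(s["eef_pos"]); Rt=rot(s["ee_rot"]); out=[]
M=lambda x,y,z:np.array([.6207+x*np.cos(.1811)-y*np.sin(.1811),.029+x*np.sin(.1811)+y*np.cos(.1811),z])
for c in("top","scene"):
    a=np.mean([bot.get_image(c)["img"] for _ in range(4)],0); im=bot.get_image(c)
    x,y=proj(im,M(-.06,0,.07)).astype(int); k=11; x0,y0=x-18,y-22
    v=cv2.resize(np.clip((a[y0:y0+44,x0:x0+36]-40)*1.8,0,255).astype(np.uint8),None,fx=k,fy=k,interpolation=cv2.INTER_CUBIC)
    P=lambda X:tuple(np.round((proj(im,X)-[x0,y0]+.5)*k).astype(int).tolist())
    zb=e[2]-.01
    F=lambda x,y,z:np.array([*(e+Rt@[x,-y,0])[:2],zb+z])
    for sg in(1,-1):
        L=[F(.045,0,.012),F(.045,sg*.0235,.012),F(.055,sg*.0235,.012),F(.065,sg*.0295,.012)]
        for p,q in zip(L,L[1:]): cv2.line(v,P(p),P(q),(0,255,0),1)
    cv2.line(v,P(M(-.11,0,.07)),P(M(.03,0,.07)),(0,0,255),1)
    out.append(v)
cv2.imwrite(sys.argv[1],np.hstack(out))
E
python3 look.py pics/l1.png
```

```text
t 9.6 pos [4.636e-01 3.000e-04 8.550e-02] yaw 10.4 tilt 0.07 F [ 0.5 -0.5 -1.2] w 0.0179 g 30.0 j [ 0.03  0.34 -0.2   2.16  0.11  0.65 -1.63]
tx ty tz [-0.0003 -0.      0.004 ] spin -0.0
```

View pics/l1.png

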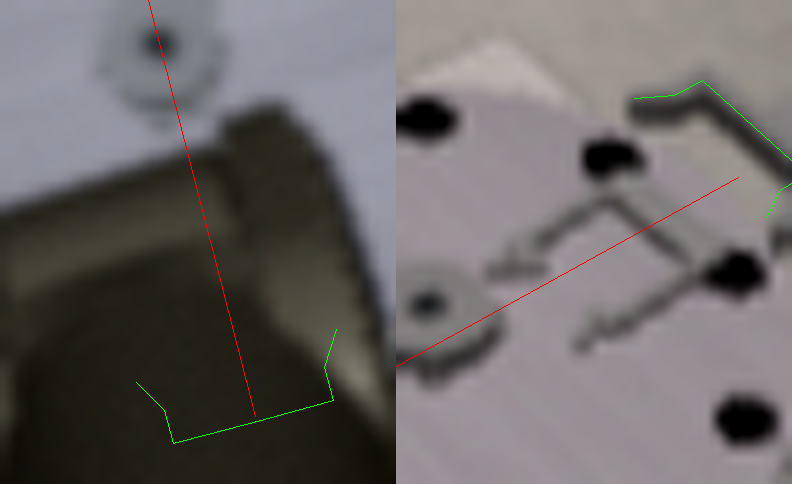

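Call:
servo_tool([
  {"hand":0,"tx":0,"ty":0,"tz":0.004,"spin":0},
  {"hand":0,"tx":0.003,"ty":0,"tz":0.004,"spin":0},
  {"hand":0,"tx":0.006,"ty":0,"tz":0.004,"spin":0},
  {"hand":0,"tx":0.009,"ty":0,"tz":0.004,"spin":0},
  {"hand":0,"tx":0.012,"ty":0,"tz":0.004,"spin":0},
  {"hand":0,"tx":0.015,"ty":0,"tz":0.004,"spin":0},
  {"hand":0,"tx":0.018,"ty":0,"tz":0.004,"spin":0},
  {"hand":0,"tx":0.021,"ty":0,"tz":0.004,"spin":0},
  {"hand":0,"tx":0.024,"ty":0,"tz":0.004,"spin":0},
  {"hand":0,"tx":0.026,"ty":0,"tz":0.004,"spin":0},
  {"hand":0,"tx":0.028,"ty":0,"tz":0.004,"spin":0},
  {"hand":0,"tx":0.03,"ty":0,"tz":0.004,"spin":0},
])

```text
time_s: 11.6
eef_pos: [0.4926, 0.0057, 0.0809]
ee_rot: [0.0, 0.996, 0.091, -0.0]
contact_force: [-0.2, 0.8, -0.7]
gripper_width: 0.0178
grasp_force: 30.0
```

```bash
python3 mv.py .545 .0151 .0815 10.4;python3 look.py pics/l2.png
```

```text
t 11.6 pos [0.4926 0.0057 0.0809] yaw 10.4 tilt 0.01 F [-0.2  0.8 -0.7] w 0.0178 g 30.0 j [ 0.02  0.39 -0.19  2.1   0.11  0.67 -1.64]
tx ty tz [ 0.0532  0.0002 -0.0006] spin -0.0
```

View pics/l2.png

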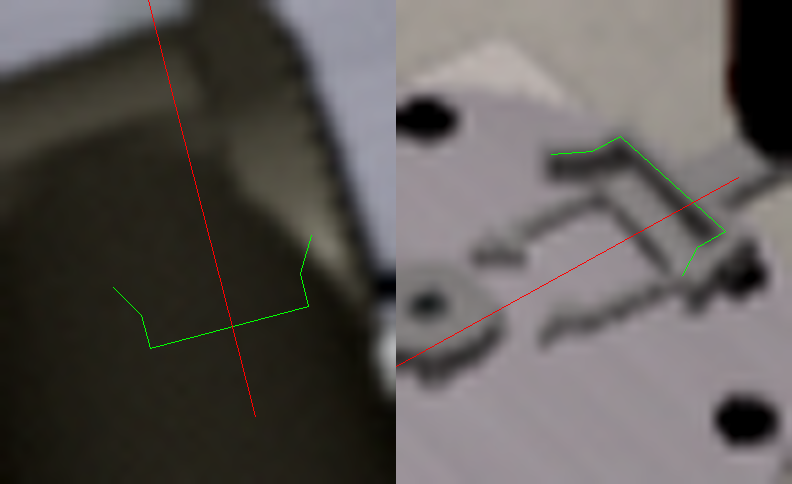

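Call:
servo_tool([
  {"hand":0,"tx":0.002,"ty":0,"tz":0,"spin":0},
  {"hand":0,"tx":0.004,"ty":0,"tz":0,"spin":0},
  {"hand":0,"tx":0.006,"ty":0,"tz":0,"spin":0},
  {"hand":0,"tx":0.008,"ty":0,"tz":0,"spin":0},
  {"hand":0,"tx":0.01,"ty":0,"tz":0,"spin":0},
  {"hand":0,"tx":0.012,"ty":0,"tz":0,"spin":0},
  {"hand":0,"tx":0.014,"ty":0,"tz":0,"spin":0},
  {"hand":0,"tx":0.016,"ty":0,"tz":0,"spin":0},
  {"hand":0,"tx":0.018,"ty":0,"tz":0,"spin":0},
  {"hand":0,"tx":0.019,"ty":0,"tz":0,"spin":0},
  {"hand":0,"tx":0.02,"ty":0,"tz":0,"spin":0},
  {"hand":0,"tx":0.021,"ty":0,"tz":0,"spin":0},
])

```text
time_s: 13.6
eef_pos: [0.5133, 0.0096, 0.0809]
ee_rot: [-0.0, 0.996, 0.091, -0.0]
contact_force: [0.1, 0.7, -2.2]
gripper_width: 0.0181
grasp_force: 30.0
```

```bash
python3 mv.py .545 .0151 .0815 10.4;python3 look.py pics/l3.png
```

```text
t 13.6 pos [0.5133 0.0096 0.0809] yaw 10.4 tilt 0.01 F [ 0.1  0.7 -2.2] w 0.0181 g 30.0 j [ 0.01  0.41 -0.19  2.05  0.12  0.69 -1.64]
tx ty tz [ 0.0322  0.0003 -0.0006] spin 0.0
```

View pics/l3.png

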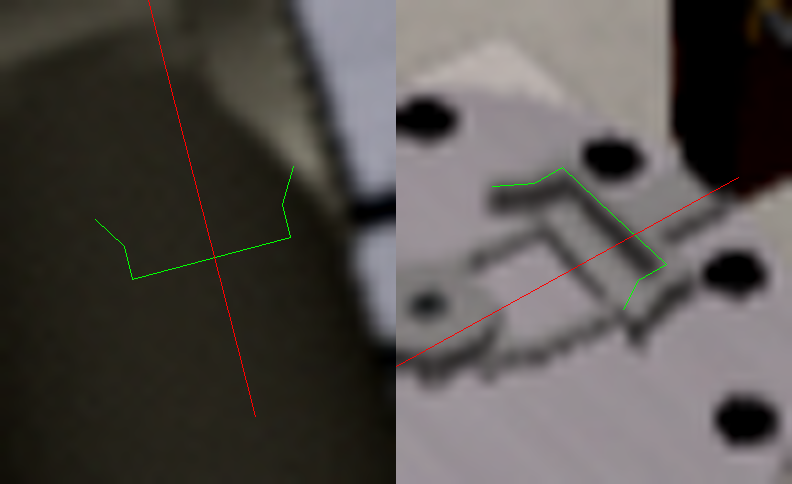

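Call:
servo_tool([
  {"hand":0,"tx":0.001,"ty":0,"tz":0,"spin":0},
  {"hand":0,"tx":0.002,"ty":0,"tz":0,"spin":0},
  {"hand":0,"tx":0.003,"ty":0,"tz":0,"spin":0},
  {"hand":0,"tx":0.004,"ty":0,"tz":0,"spin":0},
  {"hand":0,"tx":0.005,"ty":0,"tz":0,"spin":0},
  {"hand":0,"tx":0.006,"ty":0,"tz":0,"spin":0},
])

```text
time_s: 14.85
eef_pos: [0.5187, 0.0102, 0.0807]
ee_rot: [0.0, 0.996, 0.09, -0.001]
contact_force: [-4.5, -0.5, -0.5]
gripper_width: 0.018
grasp_force: 30.0
```

Call:
servo_tool([
  {"hand":0,"tx":0.001,"ty":0,"tz":0,"spin":0},
  {"hand":0,"tx":0.002,"ty":0,"tz":0,"spin":0},
  {"hand":0,"tx":0.003,"ty":0,"tz":0,"spin":0},
  {"hand":0,"tx":0.004,"ty":0,"tz":0,"spin":0},
])

```text
time_s: 15.35
eef_pos: [0.5219, 0.0105, 0.0806]
ee_rot: [0.0, 0.996, 0.09, -0.001]
contact_force: [-7.2, -1.3, -0.3]
gripper_width: 0.0179
grasp_force: 30.0
```

Call:
servo_tool([
  {"hand":0,"tx":0.001,"ty":0,"tz":0,"spin":0},
  {"hand":0,"tx":0.002,"ty":0,"tz":0,"spin":0},
  {"hand":0,"tx":0.003,"ty":0,"tz":0,"spin":0},
  {"hand":0,"tx":0.004,"ty":0,"tz":0,"spin":0},
])

```text
time_s: 15.85
eef_pos: [0.5249, 0.0108, 0.0803]
ee_rot: [0.001, 0.996, 0.09, -0.002]
contact_force: [-7.2, -3.6, 0.3]
gripper_width: 0.0176
grasp_force: 30.0
```

Call:
servo_tool([
  {"hand":0,"tx":0.001,"ty":0.0005,"tz":0,"spin":0},
  {"hand":0,"tx":0.002,"ty":0.001,"tz":0,"spin":0},
  {"hand":0,"tx":0.003,"ty":0.001,"tz":0,"spin":0},
  {"hand":0,"tx":0.004,"ty":0.001,"tz":0,"spin":0},
])

```text
time_s: 16.35
eef_pos: [0.5295, 0.0111, 0.0803]
ee_rot: [0.0, 0.996, 0.09, -0.002]
contact_force: [-5.8, -2.4, 0.4]
gripper_width: 0.0179
grasp_force: 30.0
```

Call:
servo_tool([
  {"hand":0,"tx":0.001,"ty":0,"tz":0,"spin":0},
  {"hand":0,"tx":0.002,"ty":0,"tz":0,"spin":0},
  {"hand":0,"tx":0.003,"ty":0,"tz":0,"spin":0},
])

```text
time_s: 16.73
eef_pos: [0.5327, 0.0117, 0.0803]
ee_rot: [0.0, 0.996, 0.09, -0.002]
contact_force: [-5.0, -1.6, -1.1]
gripper_width: 0.018
grasp_force: 30.0
```

```bash
python3 mv.py .545 .0151 .0815 10.4
```

```text
t 16.73 pos [0.5327 0.0117 0.0803] yaw 10.37 tilt 0.18 F [-5.  -1.6 -1.1] w 0.018 g 30.0 j [ 0.01  0.44 -0.18  2.    0.12  0.71 -1.64]
tx ty tz [ 0.0127 -0.0012 -0.0012] spin -0.03
```

Call:
servo_tool([
  {"hand":0,"tx":0.001,"ty":0,"tz":0,"spin":0},
  {"hand":0,"tx":0.002,"ty":0,"tz":0,"spin":0},
  {"hand":0,"tx":0.003,"ty":0,"tz":0,"spin":0},
  {"hand":0,"tx":0.004,"ty":0,"tz":0,"spin":0},
  {"hand":0,"tx":0.005,"ty":0,"tz":0,"spin":0},
  {"hand":0,"tx":0.006,"ty":0,"tz":0,"spin":0},
])

```text
time_s: 17.48
eef_pos: [0.5386, 0.0127, 0.0803]
ee_rot: [0.0, 0.996, 0.09, -0.002]
contact_force: [-5.6, -1.3, -1.0]
gripper_width: 0.0176
grasp_force: 30.0
```

Call:
servo_tool([
  {"hand":0,"tx":0.001,"ty":0,"tz":0,"spin":0},
  {"hand":0,"tx":0.002,"ty":0,"tz":0,"spin":0},
])

```text
time_s: 17.73
eef_pos: [0.5406, 0.0131, 0.0803]
ee_rot: [0.0, 0.996, 0.09, -0.002]
contact_force: [-5.2, -1.9, -1.1]
gripper_width: 0.018
grasp_force: 30.0
```

Call:
servo_tool([
  {"hand":0,"tx":0.001,"ty":0,"tz":0,"spin":0},
  {"hand":0,"tx":0.002,"ty":0,"tz":0,"spin":0},
])

```text
time_s: 17.98
eef_pos: [0.5447, 0.0143, 0.0812]
ee_rot: [-0.0, 0.996, 0.091, 0.001]
contact_force: [-2.2, -1.3, -0.5]
gripper_width: 0.0181
grasp_force: 30.0
```

Call:
servo_tool([
  {"hand":0,"tx":0.001,"ty":0,"tz":0,"spin":0},
  {"hand":0,"tx":0.001,"ty":0,"tz":0,"spin":0},
])

```text
time_s: 18.23
eef_pos: [0.5447, 0.0143, 0.081]
ee_rot: [0.0, 0.996, 0.091, -0.0]
contact_force: [-4.4, 0.3, 0.5]
gripper_width: 0.0181
grasp_force: 30.0
```

Call:
servo_tool([
  {"hand":0,"tx":0.001,"ty":0,"tz":0,"spin":0},
  {"hand":0,"tx":0.001,"ty":0,"tz":0,"spin":0},
])

```text
time_s: 18.48
eef_pos: [0.5448, 0.0143, 0.0808]
ee_rot: [0.0, 0.996, 0.091, -0.001]
contact_force: [-5.1, -0.7, 2.4]
gripper_width: 0.0178
grasp_force: 30.0
```

Call:
servo_tool([
  {"hand":0,"tx":0.001,"ty":0,"tz":0,"spin":0},
  {"hand":0,"tx":0.001,"ty":0,"tz":0,"spin":0},
  {"hand":0,"tx":0.001,"ty":0,"tz":0,"spin":0},
])

```text
time_s: 18.85
eef_pos: [0.5448, 0.0143, 0.0805]
ee_rot: [0.0, 0.996, 0.091, -0.002]
contact_force: [-8.9, -0.8, 3.3]
gripper_width: 0.018
grasp_force: 30.0
```

Call:
servo_tool([
  {"hand":0,"tx":0.001,"ty":0,"tz":0,"spin":0},
  {"hand":0,"tx":0.001,"ty":0,"tz":0,"spin":0},
  {"hand":0,"tx":0.001,"ty":0,"tz":0,"spin":0},
])

```text
time_s: 19.23
eef_pos: [0.5448, 0.0143, 0.0803]
ee_rot: [0.0, 0.996, 0.091, -0.003]
contact_force: [-11.1, -2.1, 3.6]
gripper_width: 0.0175
grasp_force: 30.0
```

Call:
servo_tool([
  {"hand":0,"tx":0.001,"ty":0,"tz":0,"spin":0},
  {"hand":0,"tx":0.001,"ty":0,"tz":0,"spin":0},
  {"hand":0,"tx":0.001,"ty":0,"tz":0,"spin":0},
])

```text
time_s: 19.6
eef_pos: [0.5449, 0.0143, 0.0804]
ee_rot: [0.0, 0.996, 0.091, -0.004]
contact_force: [-14.5, -1.6, 8.4]
gripper_width: 0.018
grasp_force: 30.0
```

Call:
servo_tool([
  {"hand":0,"tx":0.0005,"ty":0,"tz":0,"spin":0},
  {"hand":0,"tx":0.0005,"ty":0,"tz":0,"spin":0},
  {"hand":0,"tx":0.0005,"ty":0,"tz":0,"spin":0},
  {"hand":0,"tx":0.0005,"ty":0,"tz":0,"spin":0},
  {"hand":0,"tx":0.0005,"ty":0,"tz":0,"spin":0},
  {"hand":0,"tx":0.0005,"ty":0,"tz":0,"spin":0},
])

```text
time_s: 20.35
eef_pos: [0.5449, 0.0143, 0.0804]
ee_rot: [0.0, 0.996, 0.091, -0.004]
contact_force: [-15.8, -1.3, 11.2]
gripper_width: 0.0182
grasp_force: 30.0
```

```bash
python3 mv.py .545 .0151 .0815 10.4
```

```text
t 20.35 pos [0.5449 0.0143 0.0804] yaw 10.39 tilt 0.5 F [-15.8  -1.3  11.2] w 0.0182 g 30.0 j [ 0.    0.46 -0.18  1.97  0.12  0.73 -1.64]
tx ty tz [ 0.0002 -0.0008 -0.0011] spin -0.01
```

Call:
servo_tool([
  {"hand":0,"tx":-0.002,"ty":0,"tz":0,"spin":0},
  {"hand":0,"tx":-0.004,"ty":0,"tz":0,"spin":0},
  {"hand":0,"tx":-0.006,"ty":0,"tz":-0.0005,"spin":0},
  {"hand":0,"tx":-0.009,"ty":0,"tz":-0.001,"spin":0},
  {"hand":0,"tx":-0.013,"ty":0,"tz":-0.001,"spin":0},
  {"hand":0,"tx":-0.018,"ty":0,"tz":-0.001,"spin":0},
  {"hand":0,"tx":-0.023,"ty":0,"tz":-0.001,"spin":0},
  {"hand":0,"tx":-0.03,"ty":0,"tz":-0.001,"spin":0},
  {"hand":0,"tx":-0.04,"ty":0,"tz":-0.001,"spin":0},
  {"hand":0,"tx":-0.055,"ty":0,"tz":-0.001,"spin":0},
  {"hand":0,"tx":-0.07,"ty":0,"tz":-0.001,"spin":0},
  {"hand":0,"tx":-0.075,"ty":0,"tz":-0.001,"spin":0},
])

```text
time_s: 21.85
eef_pos: [0.4741, 0.0011, 0.0819]
ee_rot: [0.0, 0.996, 0.091, -0.0]
contact_force: [0.9, 0.0, -0.8]
gripper_width: 0.0183
grasp_force: 30.0
```

```bash
python3 mv.py .5 -.14 .164 -1; python3 look.py pics/l4.png
```

```text
t 21.85 pos [0.4741 0.0011 0.0819] yaw 10.39 tilt 0.05 F [ 0.9  0.  -0.8] w 0.0183 g 30.0 j [ 0.03  0.36 -0.19  2.14  0.11  0.66 -1.63]
tx ty tz [-0.      0.1435 -0.082 ] spin 11.39
```

View pics/l4.png

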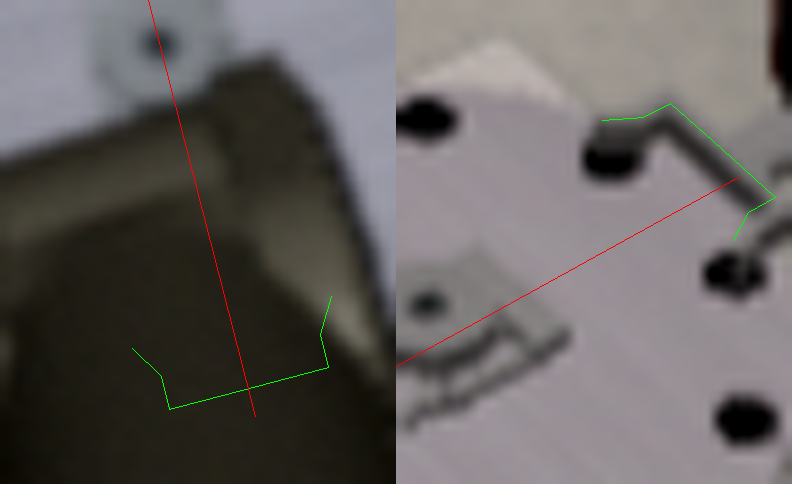

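Call:
servo_tool([
  {"hand":0,"tx":0,"ty":0,"tz":-0.02,"spin":0},
  {"hand":0,"tx":0,"ty":0,"tz":-0.05,"spin":0},
  {"hand":0,"tx":0,"ty":0,"tz":-0.08,"spin":0},
  {"hand":0,"tx":0,"ty":0.03,"tz":-0.082,"spin":2},
  {"hand":0,"tx":0,"ty":0.08,"tz":-0.082,"spin":6},
  {"hand":0,"tx":0,"ty":0.13,"tz":-0.082,"spin":10},
  {"hand":0,"tx":0,"ty":0.1435,"tz":-0.082,"spin":11.4},
  {"hand":0,"tx":0,"ty":0.1435,"tz":-0.082,"spin":11.4},
  {"hand":0,"tx":0,"ty":0.1435,"tz":-0.082,"spin":11.4},
])

```text
time_s: 23.48
eef_pos: [0.5014, -0.1377, 0.1638]
ee_rot: [-0.0, 1.0, -0.007, -0.0]
contact_force: [-0.0, -0.4, -1.4]
gripper_width: 0.0181
grasp_force: 30.0
```

```bash
python3 mv.py .5256 -.319 .06 -10
```

```text
t 23.48 pos [ 0.5014 -0.1377  0.1638] yaw -0.84 tilt 0.06 F [-0.  -0.4 -1.4] w 0.0181 g 30.0 j [ 0.23  0.3  -0.09  1.98  0.03  0.87 -1.47]
tx ty tz [0.0269 0.181  0.1036] spin 9.16
```

Call:
servo_tool([
  {"hand":0,"tx":0.007,"ty":0.04,"tz":0,"spin":2},
  {"hand":0,"tx":0.014,"ty":0.09,"tz":0.01,"spin":5},
  {"hand":0,"tx":0.021,"ty":0.14,"tz":0.03,"spin":8},
  {"hand":0,"tx":0.027,"ty":0.17,"tz":0.06,"spin":9.1},
  {"hand":0,"tx":0.027,"ty":0.18,"tz":0.09,"spin":9.1},
  {"hand":0,"tx":0.027,"ty":0.18,"tz":0.104,"spin":9.1},
  {"hand":0,"tx":0.027,"ty":0.18,"tz":0.104,"spin":9.1},
  {"hand":0,"tx":0.027,"ty":0.18,"tz":0.104,"spin":9.1},
  {"hand":0,"tx":0.027,"ty":0.18,"tz":0.104,"spin":9.1},
])

```text
time_s: 24.6
eef_pos: [0.5263, -0.3197, 0.0613]
ee_rot: [0.0, 0.996, -0.088, 0.001]
contact_force: [-0.3, -0.3, -0.7]
gripper_width: 0.0182
grasp_force: 30.0
```

```bash
python3 mv.py .5256 -.319 .014 -10
```

```text
t 24.6 pos [ 0.5263 -0.3197  0.0613] yaw -10.05 tilt 0.12 F [-0.3 -0.3 -0.7] w 0.0182 g 30.0 j [ 0.44  0.57  0.    1.83 -0.    0.74 -1.3 ]
tx ty tz [-0.0009 -0.0006  0.0473] spin -0.05
```

Call:
servo_tool([
  {"hand":0,"tx":0,"ty":0,"tz":0.015,"spin":0},
  {"hand":0,"tx":0,"ty":0,"tz":0.03,"spin":0},
  {"hand":0,"tx":0,"ty":0,"tz":0.038,"spin":0},
  {"hand":0,"tx":0,"ty":0,"tz":0.042,"spin":0},
  {"hand":0,"tx":0,"ty":0,"tz":0.044,"spin":0},
  {"hand":0,"tx":0,"ty":0,"tz":0.045,"spin":0},
  {"hand":0,"tx":0,"ty":0,"tz":0.046,"spin":0},
  {"hand":0,"tx":0,"ty":0,"tz":0.046,"spin":0},
  {"hand":0,"tx":0,"ty":0,"tz":0.046,"spin":0},
])

```text
time_s: 25.72
eef_pos: [0.5254, -0.3201, 0.0141]
ee_rot: [0.0, 0.996, -0.088, 0.0]
contact_force: [0.2, 0.2, -0.3]
gripper_width: 0.0176
grasp_force: 30.0
```

Call:
servo_tool([
  {"hand":0,"tx":0,"ty":0,"tz":0,"spin":0},
])

```text
time_s: 25.85
eef_pos: [0.5254, -0.3201, 0.0141]
ee_rot: [0.0, 0.996, -0.088, 0.0]
contact_force: [0.0, -0.0, -1.3]
gripper_width: 0.0179
grasp_force: 30.0
```

Press lightly a bit further, then release.

Call:
servo_tool([
  {"hand":0,"tx":0,"ty":0,"tz":0.0005,"spin":0},
  {"hand":0,"tx":0,"ty":0,"tz":0.001,"spin":0},
  {"hand":0,"tx":0,"ty":0,"tz":0.001,"spin":0},
  {"hand":0.25,"tx":0,"ty":0,"tz":0.001,"spin":0},
  {"hand":0.4,"tx":0,"ty":0,"tz":0.001,"spin":0},
  {"hand":0.7,"tx":0,"ty":0,"tz":0.001,"spin":0},
  {"hand":1,"tx":0,"ty":0,"tz":0.001,"spin":0},
  {"hand":1,"tx":0,"ty":0,"tz":0.001,"spin":0},
  {"hand":1,"tx":0,"ty":0,"tz":0.001,"spin":0},
  {"hand":1,"tx":0,"ty":0,"tz":0.001,"spin":0},
])

```text
time_s: 27.1
eef_pos: [0.5253, -0.32, 0.0129]
ee_rot: [-0.0, 0.996, -0.088, -0.0]
contact_force: [0.4, -0.3, 0.0]
gripper_width: 0.0783
grasp_force: 0.0
```

Call:
servo_tool([
  {"hand":1,"tx":0,"ty":0,"tz":-0.02,"spin":0},
  {"hand":1,"tx":0,"ty":0,"tz":-0.05,"spin":0},
  {"hand":1,"tx":0,"ty":0,"tz":-0.1,"spin":0},
  {"hand":1,"tx":0,"ty":0,"tz":-0.15,"spin":0},
  {"hand":1,"tx":0,"ty":0.05,"tz":-0.17,"spin":0},
  {"hand":1,"tx":0,"ty":0.1,"tz":-0.17,"spin":0},
  {"hand":1,"tx":0,"ty":0.15,"tz":-0.17,"spin":0},
  {"hand":1,"tx":-0.03,"ty":0.2,"tz":-0.17,"spin":0},
  {"hand":1,"tx":-0.03,"ty":0.2,"tz":-0.17,"spin":0},
  {"hand":1,"tx":-0.03,"ty":0.2,"tz":-0.17,"spin":0},
  {"hand":1,"tx":-0.03,"ty":0.2,"tz":-0.17,"spin":0},
])

```text
time_s: 28.48
eef_pos: [0.4623, -0.5101, 0.1836]
ee_rot: [-0.0, 0.996, -0.087, 0.001]
contact_force: [-0.0, -0.3, -0.3]
gripper_width: 0.0879
grasp_force: 0.0
```

```bash
python3 mv.py .5 -.5 .17 0
python3 - <<'E'
import re
s=open('m.py').read(); exec(s)
E
sed -i 's/\[.505,-.312,.14\]/[.525,-.319,-.17]/' fk.py; python3 fk.py
python3 - <<'E'
from e import *
S=np.array([.6207,.029])
for c in ims:
    L=bot.place_of("clip_eye",c); print(c,[(round(r["score"],2),np.round((onz(ims[c],r["at"],.073)[:2]-S)*1000,1)) for r in L])
E
```

```text
t 28.48 pos [ 0.4623 -0.5101  0.1836] yaw -9.95 tilt 0.07 F [-0.  -0.3 -0.3] w 0.0879 g 0.0 j [ 0.71  0.53  0.06  1.56 -0.03  1.05 -0.97]
tx ty tz [ 0.0354 -0.0164  0.0137] spin -9.95
scene mixer [(0.74, [258.0, 237.0], 4694), (0.47, [237.0, 169.0], 215)]
scene mat_top [(0.86, [243.0, 175.0], 897), (0.56, [246.0, 114.0], 1159)]
scene fork [(0.48, [236.0, 167.0], 186)]
scene clip [(0.4, [265.0, 231.0], 44)]
top mixer [(0.96, [205.0, 187.0], 4471)]
top mat_top [(0.85, [308.0, 205.0], 1876), (0.79, [430.0, 262.0], 1959), (0.41, [319.0, 154.0], 268)]
top fork [(0.48, [316.0, 199.0], 149)]
top clip [(0.64, [204.0, 190.0], 36)]
[ 0.5265 -0.3221] -9.16 -0.973 ['top']
[ 0.5243 -0.3214] -9.9 -0.942 ['scene']
[ 0.5257 -0.3218] -9.13 -1.902 ['top', 'scene']
scene [(0.49, array([2.2, 0.6])), (0.42, array([ 60.8, 415.8]))]
top [(0.67, array([-2. , -0.6])), (0.46, array([-110.1, -330.4]))]
```

```bash
python3 -c "
from workcell import bot
print(bot.finish_job())"
```

```text
the job is handed in; nothing more can be done
None
```

The job is handed in: the clip snapped onto the spindle and was held at its stop with about 16 N (my readings stayed at or below that), and the fork stands upright about 3 mm from the mat's centre; the hand-in returned no verdict, and I judged the clip home from the last picture and the stop position, since the networks' eye readings afterwards were about 2 mm off in opposite directions.

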